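Hold a reagent bottle against the stops of a reading bay

ROBOT

A 6-joint arm with a two-finger parallel gripper is mounted at the origin on a cart in front of the work surface, level with it; the furniture and walls round the work are solid. World frame = base frame: x ahead of the robot, y to its left, z up, the work surface at z = 0. Lengths are in m, angles in rad, forces in N, time in s.
With the tool pointing down it reaches from about 0.35 to 1 m from the base axis. Payload 7.1 kg.
Tool frame: the origin (TCP) lies midway between the tips of the shut fingers; the grasp point (between the pads) lies behind it (arm.tcp_to_grasp is the z of the grasp point in the tool frame, in m); z points along the fingers, y is the line along which they close (so a half turn about z gives the same grasp; the last joint's range is limited). The gripper opens to 85 mm and grips with 20 to 120 N. Pads are 22 mm wide; open, the fingers measure 114 mm over their backs; the gripper's body (76 mm by 85 mm) begins 54 mm behind the grasp point. The pads swing forward as they close: fully open they stand 13 mm farther back than shut.
Start: joints at [1.143, 0.423, 1.63, -0, 1.089, -0.019], TCP at [0.248, 0.573, 0.231] pointing down, gripper open.
Joint ranges: [-3, 3], [-0.9, 2.11], [0.09, 2.58], [-1.31, 4.45], [0.11, 2.69], [-2.54, 2.54]. Speed limits (rad/s): [2.39, 2.39, 3.01, 3.14, 3.14, 3.14].

INTERFACE

Orientations are given as a unit quaternion [w, x, y, z].
In Python, from station import arm, optics, finish_job gives the robot as it stands.
- The arm moves only by the tool step_arm, never from a script. Its arguments are lists of equal length, an entry for each row: "grip": the closure in counts, from 0 (fully open) to 255 (shut); "offset": the shift along the tool's x, y, z in m, a list of three; "turn": the turn about the tool's z in rad. A call has 1 to 5 rows; each row is the pose to reach, as a shift and turn from the pose commanded when the call began, along the tool's axes at that moment; what a row does not reach only later rows make up. A row lasts 1/8 s, in which the tool goes at most 62.5 mm and 10.7 degrees, less where a joint would pass 70% of its speed; a pose out of reach is approached as far as the arm can. A call with a gripper value outside its range is refused whole. The fingers move at their own pace and stop on an object; "grip_force" is the grip in N (left out, the last holds). Time passes only in rows, so rows that repeat a pose let the fingers close. It gives the time, the measured TCP pose, the force, the opening and the grip force at its end, in the units of the state.
- arm.sense(): the state, without advancing time (a new reading comes with each control period).
- optics.snapshot(name): name is "scene" or "top"; returns the picture (420x560x3 uint8, red, green, blue); there is no depth.
- optics.get_calibration(name): a dict with "camera_matrix" (3x3 intrinsics, pixels), "R" (3x3) and "t" (3): a world point X has camera coordinates R X + t. Camera axes: x right, y down, z forward; pixel columns grow to the right and rows downward; lengths in m; the calibration is good to about 2 mm. A picture is of the moment at which its call begins. get_calibration takes no time and is no camera call.
- finish_job(): hands the job in; it is judged then, once.
The state is a dict: "time_s": time; "qpos": joint angles; "joint_velocities": joint speeds; "tau": joint torques, N m; "tool_pos": TCP position; "tcp_rot": TCP orientation; "force": force on the tool from outside, world axes, zero at the start; "wrist_torque": the same for the moment, N m; "opening": finger opening in m; "gripper_force": force on a finger pad.
Only numpy, scipy, OpenCV 4.12 (cv2) and the standard library are available. Lean on these libraries where they do the work, as an engineer would, in place of code of your own. Each camera call takes 0.05 s, during which the arm holds its last target. There are 200 camera calls.

TASK

Book in the amber bottle with the black cap on the small reading bay: pick it up, lower it upright into the open front end of the bay clear of the red-tipped sprung plunger, then slide it along the bay against the plunger until it rests firmly, without ramming, against the two steel stop posts. Leave the other bottles, the cup and the timer where they are. The plunger would push the bottle out again, so finish while still holding the bottle pressed against the posts, standing on or just above the bay's floor: do not let go.

Things in the scene. Friction and masses are not known exactly. Their poses are not given: they have to be found in the camera images.
- amber_bottle: Loose amber reagent bottle, black screw cap (fixed on), teal and white label, 91 mm tall, about 90 g (varies). Body: upright cylinder, diameter 42 mm, up to 55 mm; neck and cap above, diameter 26 mm. Origin: centre of its underside, z up. Grip it round the body. Starts upright on the worktop; may have swapped places with the red-capped bottle.
- bay: Reading bay, fixed (place and yaw vary); origin on the worktop, its +x is the push direction, from the open front to the white housing. Aluminium floor plate x -80..100 mm, 90 wide, 8 thick; rails 5 mm high, inner faces y = +-30, x -74..30; housing x 52..98, 80 wide, top 66 mm above the worktop. Above the rails nothing stands beside the bottle, so fingers can close across the bay (along y).
- bay_stop: The bay's two fixed upright steel stop posts, 10 mm in diameter, 46 mm tall above the plate, axes 26 mm apart across the bay. Origin: midway between them on the plate's top, 35 mm ahead (+x) of the bay's origin; axes as the bay's. The bottle's body touches both at once when its axis is 22.5 mm in front (-x) of this point.
- plunger (a joint): Sprung plunger between the posts, in m: 0 = fully out, grows as it is pushed in along the bay's +x. Red flat tip, diameter 12 mm, centre 30 mm above the plate; fully out its face is 23.5 mm in front of the posts' axes. 3 N starts it, plus 0.2 N per mm: 7.4 N at 0.022, where the bottle meets both posts. Its own travel ends only at 0.030.
- bay_seat (a point): Point on the top of the bay's floor plate (8 mm above the worktop) where the centre of the bottle's underside is when the bottle touches both posts; axes as the bay's, +x the push direction.
- bay_mouth (a point): Point on the top of the bay's floor plate 48.5 mm in front (-x) of bay_seat: a bottle stood here is 26 mm clear of the plunger. Axes as the bay's.
- red_cap_bottle: Bystander: loose smaller amber bottle with a red cap, 34 mm in diameter, 76 mm tall. Origin: centre of its underside. May swap places with the black-capped bottle.
- dropper_bottle: Bystander: loose white dropper bottle with a blue pointed nozzle, 38 mm in diameter, 103 mm tall. Origin: centre of its underside.
- specimen_cup: Bystander: loose white specimen cup with an orange lid, 62 mm in diameter, 70 mm tall. Origin: centre of its underside.
- lab_timer: Bystander: loose flat white digital timer, 68 x 62 x 18 mm. Origin: centre of its underside.
There are look-alikes about, which are no part of the job. What is shaped like the amber_bottle but purple is not meant.

How it is judged:
By the outcome, as a careful person would: the job done as asked, in the order asked, and still so for the second after the job is handed in, while the arm keeps its last pose, push and grip.
It also fails if it takes over 51 s, if anything falls off the work surface, if the arm or the gripper's body presses on something with over 40 N, if the wrist force passes 120 N, or if a joint passes its speed limit or range.

## Working session

There is one attempt and no reset: what is moved stays moved. The work goes in short steps, Python scripts to look and compute and a tool call to move; the robot and the scene stay as the last step left them, time stands still between calls to the robot, and variables do not carry over. Pictures are saved under pics/ and viewed, at most 10 in all, crops included, and the job is handed in when it is done.

Besides the shell and the picture viewer there is one more tool, called after "Emit:" as a command line: name --pt "numbers of a row" for each row, then --argument value for the rest. step_arm: Moves the arm, as the interface text tells. Its arguments: {"type":"object","properties":{"grip":{"type":"array"},"offset":{"type":"array"},"turn":{"type":"array"},"grip_force":{"type":"number"}},"required":["grip","offset","turn"]}

```bash
mkdir -p pics; python3 - <<'E'
from station import arm, optics
import cv2
for n in("scene","top"):
    cv2.imwrite(f"pics/{n}0.png",optics.snapshot(n)[:,:,::-1]); c=optics.get_calibration(n); print(c)
print(arm.sense(),arm.tcp_to_grasp)
E
```

```text
{'camera_matrix': array([[407.36081357,   0.        , 280.0994105 ],
       [  0.        , 407.36081357, 212.63183947],
       [  0.        ,   0.        ,   1.        ]]), 'R': array([[-0.98245362,  0.18609567,  0.0123806 ],
       [ 0.12540397,  0.70826286, -0.69472121],
       [-0.13805333, -0.68097879, -0.71917255]]), 't': array([0.44312288, 0.09123587, 1.14112281])}
{'camera_matrix': array([[474.93082841,   0.        , 277.17947952],
       [  0.        , 474.93082841, 211.63146212],
       [  0.        ,   0.        ,   1.        ]]), 'R': array([[-0.01380612, -0.9997035 ,  0.02005736],
       [-0.99550391,  0.01186268, -0.09397473],
       [ 0.09370893, -0.02126461, -0.99537252]]), 't': array([-0.15878143,  0.44039395,  1.52982472])}
{'time_s': 0.1, 'qpos': array([ 1.14300661e+00,  4.23787467e-01,  1.63061573e+00, -1.20587906e-05,
        1.08862044e+00, -1.89902505e-02]), 'joint_velocities': array([-0.00163678, -0.0008764 , -0.00342191, -0.0003197 ,  0.00118722,
        0.00078601]), 'tau': array([-9.19540289e-04, -5.58416283e+01, -2.82443190e+01, -7.56199574e-05,
        2.98895306e-03, -1.20748484e-05]), 'tool_pos': array([0.24820715, 0.57305192, 0.23060819]), 'tcp_rot': array([-1.53300874e-04,  2.02976631e-01,  9.79183321e-01, -6.98898531e-04]), 'force': array([-0.26050943,  0.55239796,  0.16046079]), 'wrist_torque': array([-0.04212887,  0.01788813, -0.01943063]), 'gripper_force': 0.0, 'opening': 0.08544606187492809} -0.0187
```

View pics/scene0.png

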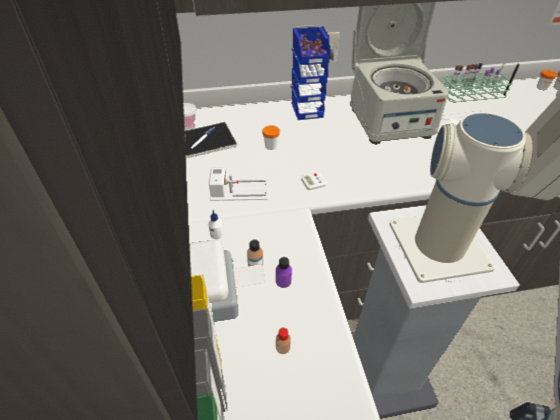

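View pics/top0.png

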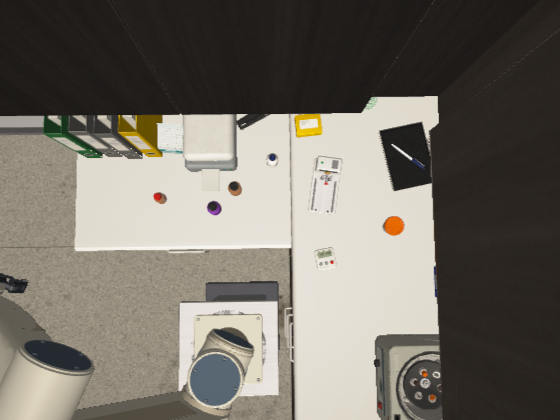

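Candidates, by top / scene pixel:
- Amber with black cap: (235,188) / (255,252)
- Purple look-alike: (214,208) / (284,272)
- Red cap: (159,198) / (283,341)

By the description I choose the first. I'll check it and the bay in close crops.

```bash
python3 - <<'E'
import cv2,numpy as np
t=cv2.imread("pics/top0.png");s=cv2.imread("pics/scene0.png")
a=cv2.resize(t[145:225,195:355],(800,400),interpolation=cv2.INTER_CUBIC)   # x5
b=cv2.resize(s[230:270,195:305],(440,160),interpolation=cv2.INTER_CUBIC)  # x4
c=cv2.resize(s[162:202,200:280],(320,160),interpolation=cv2.INTER_CUBIC)
o=np.zeros((560,800,3),np.uint8);o[:400]=a;o[400:,:440]=b;o[400:,440:760]=c
cv2.imwrite("pics/crop1.png",o)
E
cat > h.py <<'E'
import numpy as np
from station import optics
def ray(n,u,v,z):
    c=optics.get_calibration(n);R,t=c["R"],c["t"]
    o=-R.T@t; d=R.T@np.linalg.solve(c["camera_matrix"],[u,v,1.])
    return o+d*(z-o[2])/d[2]
def proj(n,X):
    c=optics.get_calibration(n);p=c["camera_matrix"]@(c["R"]@np.array(X)+c["t"]);return p[:2]/p[2]
E
```

```text
(no output)
```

View pics/crop1.png

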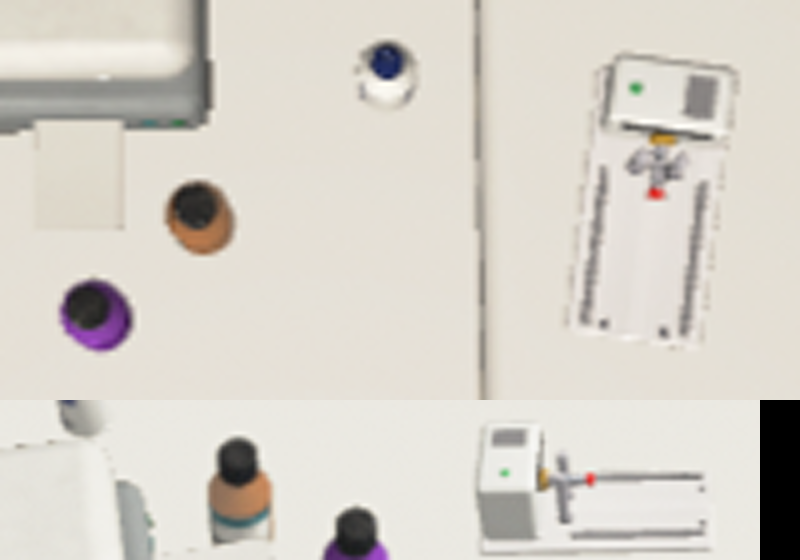

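```bash
python3 - <<'E'
from h import *
from scipy.optimize import least_squares
f=lambda u,v:(195+(u+.5)/5-.5,145+(v+.5)/5-.5)
P=[(-.08,.045,.008,569,329),(-.08,-.045,.008,694,348),(.052,.04,.066,606,123),(.052,-.04,.066,722,138),(.098,.04,.066,622,54),(.098,-.04,.066,738,71),(.0115,0,.040,655,197)]
def W(p,q):
    c,s=np.cos(p[2]),np.sin(p[2]);return [p[0]+c*q[0]-s*q[1],p[1]+s*q[0]+c*q[1],q[2]]
r=lambda p:np.concatenate([proj("top",W(p,q))-f(*q[3:]) for q in P])
s=least_squares(r,[.5,-.2,0],loss="soft_l1",x_scale=.01);p=s.x
print("bay",p,"yawdeg",np.degrees(p[2]),r(p).reshape(-1,2).round(2).tolist())
for n,q in(("seat",(.0125,0,.008)),("mouth",(-.036,0,.008))):print(n,W(p,q))
# scene check (crop x4 from (200,162), offset (440,400))
print("scene tip",ray("scene",200+(590-440)/4,162+(480-400)/4,.038),W(p,(.0115,0,.038)))
print("cap top",ray("top",*f(196,205),.091),ray("scene",195+238/4,230+50/4,.091))
print("body bottom-right edge base",ray("top",*f(203,253),.02))
for n,u,v in(("purple",88,306),("dropper",387,60)):print(n,ray("top",*f(u,v),.095))
print("cup",ray("top",394,226,.07),"red",ray("top",158,197,.076),"timer",ray("top",326,259,.018))
E
```

```text
bay [ 0.51316723 -0.32082647 -0.15830829] yawdeg -9.070396762730418 [[-1.25, 0.39], [0.68, 0.55], [0.06, -0.42], [1.51, 0.21], [-1.19, -0.58], [0.18, -0.35], [-0.09, 0.18]]
seat [np.float64(0.5255109252673149), np.float64(-0.32279706448871937), 0.008]
mouth [np.float64(0.4776173987986694), np.float64(-0.3151511425431889), 0.008]
scene tip [ 0.52515883 -0.31807706  0.038     ] [np.float64(0.5245234298762088), np.float64(-0.3226394166135538), 0.038]
cap top [ 0.51539211 -0.02815549  0.091     ] [ 0.51287133 -0.02460296  0.091     ]
body bottom-right edge base [ 0.49427158 -0.02760382  0.02      ]
purple [0.45209402 0.03894814 0.095     ]
dropper [ 0.60567371 -0.14897599  0.095     ]
cup [ 0.38360412 -0.53362315  0.07      ] red [0.48399288 0.21128938 0.076     ] timer [ 0.28204793 -0.32124536  0.018     ]
```

The crop shows the amber bottle with its teal label, cap at crop (196,205), which confirms the choice. The bay's red tip is at (655,197), with the open front toward the bottom. Next I'll check how close the grey box behind the bottle comes.

```bash
python3 - <<'E'
from h import *
f=lambda u,v:(195+(u+.5)/5-.5,145+(v+.5)/5-.5)
print("box base front-right",[ray("top",*f(208,128),z).round(3) for z in(0,.05,.1,.15)])
print("lid edge",[ray("top",*f(200,80),z).round(3) for z in(.05,.1,.15,.2)])
print("scene right-front top corner",[ray("scene",237,285,z).round(3) for z in(0,.05,.1,.15)],[ray("scene",224,240,z).round(3) for z in(.05,.1,.15,.2)])
from station import arm
s=arm.sense()
from scipy.spatial.transform import Rotation as Ro
q=s["tcp_rot"];R=Ro.from_quat([*q[1:],q[0]]).as_matrix();print(R.round(3))
d=np.array([.514,-.027,.17])-s["tool_pos"];print("to bottle in tool",R.T@d)
E
python3 - <<'E'
import cv2
s=cv2.imread("pics/scene0.png")
cv2.imwrite("pics/crop2.png",cv2.resize(s[200:350,180:310],(520,600),interpolation=cv2.INTER_CUBIC))
E
```

```text
box base front-right [array([ 0.581, -0.03 ,  0.   ]), array([ 0.572, -0.033,  0.05 ]), array([ 0.563, -0.037,  0.1  ]), array([ 0.553, -0.04 ,  0.15 ])]
lid edge [array([ 0.603, -0.028,  0.05 ]), array([ 0.593, -0.032,  0.1  ]), array([ 0.583, -0.035,  0.15 ]), array([ 0.573, -0.038,  0.2  ])]
scene right-front top corner [array([0.569, 0.032, 0.   ]), array([0.57 , 0.066, 0.05 ]), array([0.571, 0.1  , 0.1  ]), array([0.571, 0.134, 0.15 ])] [array([ 0.588, -0.081,  0.05 ]), array([ 0.587, -0.038,  0.1  ]), array([0.587, 0.004, 0.15 ]), array([0.586, 0.047, 0.2  ])]
[[-0.918  0.398 -0.001]
 [ 0.398  0.918 -0.001]
 [ 0.    -0.001 -1.   ]]
to bottle in tool [-0.48241513 -0.44486761  0.06123687]
```

View pics/crop2.png

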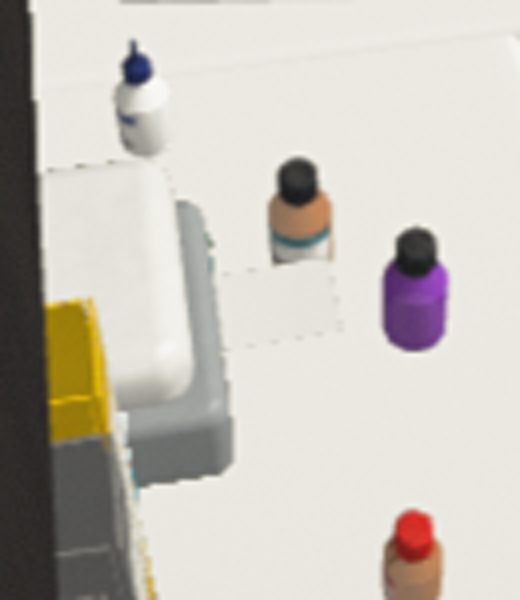

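```bash
python3 - <<'E'
from h import *
from scipy.optimize import least_squares
f=lambda u,v:(195+(u+.5)/5-.5,145+(v+.5)/5-.5)
g=lambda u,v:(180+(u+.5)/4-.5,200+(v+.5)/4-.5)
for n,a,b in(("frontR",(123,230),(332,262)),("frontL",(35,230),(342,328)),("backR",(123,122),(218,273)),("backL",(35,122),(224,350)),("captop",(196,203),(298,175)),("purplecap",(88,304),(416,245)),("boxlidcorner",(205,128),(232,470))):
    s=least_squares(lambda X:np.r_[proj("top",X)-f(*a),proj("scene",X)-g(*b)],[.5,0,.05],x_scale=.01)
    print(n,s.x.round(3),s.fun.round(1))
E
```

```text
frontR [0.502 0.022 0.056] [-0.2  0.9 -0.7 -0.1]
frontL [0.503 0.077 0.063] [-0.1  0.4 -0.3 -0. ]
backR [0.572 0.021 0.06 ] [-0.1  0.6 -0.5 -0.1]
backL [0.574 0.077 0.059] [-0.1  0.2 -0.2 -0. ]
captop [ 0.515 -0.027  0.085] [-0.2  0.7 -0.6 -0.1]
purplecap [0.452 0.041 0.086] [-0.2  0.6 -0.5 -0.1]
boxlidcorner [ 0.594 -0.008 -0.216] [-1.6  7.1 -5.7 -0.8]
```

A flat shelf juts from the box at z≈0.06 (x .50–.57, y .02–.08), right beside the bottle. So I'll close roughly along world x (tool y at −20°) with the fingers part open, then turn while carrying. First the approach, high up.

Emit:
step_arm --grip '[0,0,0,0,0]' --pt "-0.04 -0.037 0" --pt "-0.08 -0.074 0" --pt "-0.12 -0.111 0" --pt "-0.16 -0.148 0" --pt "-0.2 -0.185 0" --turn '[0.18,0.36,0.54,0.72,0.9]' --grip_force 30

```text
time_s: 0.72
tool_pos: [0.3587, 0.3226, 0.2312]
tcp_rot: [0.0, 0.611, 0.792, -0.0]
force: [0.2, 0.8, -0.5]
opening: 0.0857
gripper_force: 0.0
```

```bash
cat >> h.py <<'E'
from station import arm
from scipy.spatial.transform import Rotation as Ro
def rel(target,yaw_deg):
    "shift and turn in the tool's axes to a target TCP and tool-y yaw"
    s=arm.sense();q=s["tcp_rot"];R=Ro.from_quat([*q[1:],q[0]]).as_matrix()
    y=np.degrees(np.arctan2(R[1,1],R[0,1]))
    print("t",round(s["time_s"],2),"tcp",s["tool_pos"].round(4),"yaw",round(y,2),"F",s["force"].round(1),"open",round(s["opening"],4),"gf",round(s["gripper_force"],1),"| shift",(R.T@(np.array(target)-s["tool_pos"])).round(4),"turn",round(np.radians((y-yaw_deg+180)%360-180),3))
E
python3 -c "
from h import *
rel([.514,-.027,.17],-20)"
```

```text
t 0.72 tcp [0.3587 0.3226 0.2312] yaw 14.69 F [ 0.2  0.8 -0.5] open 0.0857 gf 0.0 | shift [-0.3775  0.0616  0.0612] turn 0.605
```

Emit:
step_arm --grip '[60,60,60,60,60]' --pt "-0.058 0.01 0" --pt "-0.116 0.02 0" --pt "-0.174 0.03 0" --pt "-0.232 0.04 0.02" --pt "-0.29 0.048 0.03" --turn '[0.12,0.24,0.36,0.48,0.605]'

```text
time_s: 1.35
tool_pos: [0.48, 0.0547, 0.2006]
tcp_rot: [-0.0, 0.819, 0.574, -0.0]
force: [0.4, 0.2, -0.1]
opening: 0.0654
gripper_force: 0.0
```

```bash
python3 -c "
from h import *
rel([.514,-.027,.17],-20)"
```

```text
t 1.35 tcp [0.48   0.0547 0.2006] yaw -19.89 F [ 0.4  0.2 -0.1] open 0.0654 gf 0.0 | shift [-0.0652  0.0598  0.0306] turn 0.002
```

Emit:
step_arm --grip '[60,60,60,60]' --pt "-0.035 0.03 0.01" --pt "-0.065 0.06 0.03" --pt "-0.065 0.06 0.03" --pt "-0.065 0.06 0.03" --turn '[0,0,0,0]'

```text
time_s: 1.85
tool_pos: [0.514, -0.0246, 0.1711]
tcp_rot: [-0.0, 0.818, 0.576, -0.0]
force: [0.1, 0.0, 0.1]
opening: 0.0654
gripper_force: 0.0
```

```bash
python3 -c "
from h import *
import cv2
rel([.514,-.027,.022],-20)
a=optics.snapshot('top')[:,:,::-1];b=optics.snapshot('scene')[:,:,::-1]
o=np.hstack([cv2.resize(a[140:240,180:280],(400,400),interpolation=2),cv2.resize(b[200:300,210:310],(400,400),interpolation=2)])
cv2.imwrite('pics/above.png',o)"
```

```text
t 1.85 tcp [ 0.514  -0.0246  0.1711] yaw -19.69 F [0.1 0.  0.1] open 0.0654 gf 0.0 | shift [-0.0022  0.001   0.1491] turn 0.005
```

View pics/above.png

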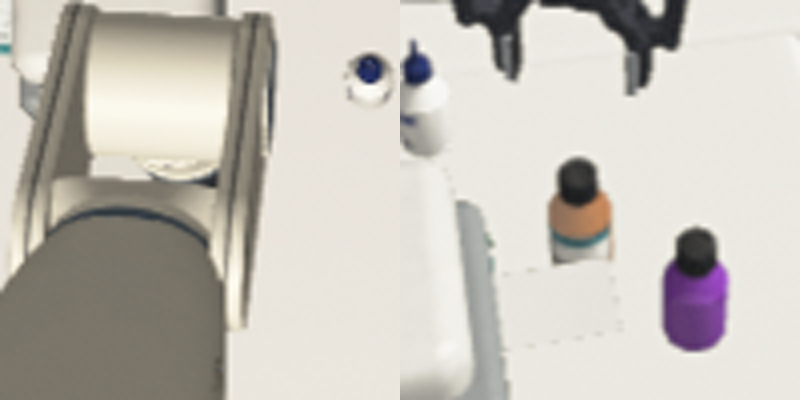

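The fingers straddle the bottle in x, with tips at crop (512,75) and (632,90) and the cap at (578,180). Descending.

Emit:
step_arm --grip '[60,60,60,60,60]' --pt "-0.002 0.001 0.035" --pt "-0.002 0.001 0.07" --pt "-0.002 0.001 0.1" --pt "-0.002 0.001 0.115" --pt "-0.002 0.001 0.12" --turn '[0,0,0,0,0]'

```text
time_s: 2.58
tool_pos: [0.5147, -0.0264, 0.0512]
tcp_rot: [-0.0, 0.817, 0.576, -0.0]
force: [0.1, 0.1, -0.1]
opening: 0.065
gripper_force: 0.0
```

Emit:
step_arm --grip '[60,60,60]' --pt "0 0 0.015" --pt "0 0 0.028" --pt "0 0 0.028" --turn '[0,0,0]'

```text
time_s: 2.95
tool_pos: [0.5141, -0.027, 0.0224]
tcp_rot: [-0.001, 0.817, 0.576, -0.001]
force: [-0.3, 0.5, 0.5]
opening: 0.0653
gripper_force: 0.0
```

```bash
python3 -c "
from h import *
import cv2
rel([.514,-.027,.022],-20)
b=optics.snapshot('scene')[:,:,::-1]
cv2.imwrite('pics/down.png',cv2.resize(b[200:300,210:310],(500,500),interpolation=2))"
```

```text
t 2.95 tcp [ 0.5141 -0.027   0.0224] yaw -19.66 F [-0.3  0.5  0.5] open 0.0653 gf 0.0 | shift [-0.     -0.0001  0.0004] turn 0.006
```

View pics/down.png

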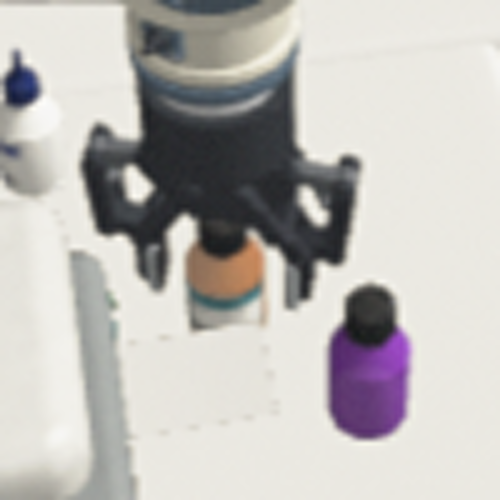

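The bottle stands between the two pads, at crop (228,270). Closing.

Emit:
step_arm --grip '[255,255,255,255,255]' --pt "0 0 0" --pt "0 0 0" --pt "0 0 0" --pt "0 0 0" --pt "0 0 0" --turn '[0,0,0,0,0]' --grip_force 50

```text
time_s: 3.62
tool_pos: [0.5152, -0.0271, 0.0239]
tcp_rot: [0.0, 0.817, 0.576, 0.0]
force: [-0.4, -0.3, 5.9]
opening: 0.0409
gripper_force: 50.5
```

Emit:
step_arm --grip '[255,255,255,255]' --pt "0 0 -0.01" --pt "0 0 -0.05" --pt "0 0 -0.1" --pt "0 0 -0.1" --turn '[0,0,0,0]'

```text
time_s: 4.12
tool_pos: [0.5174, -0.0272, 0.1272]
tcp_rot: [0.002, 0.817, 0.576, 0.003]
force: [0.5, 0.1, -0.2]
opening: 0.0406
gripper_force: 50.7
```

```bash
python3 -c "
from h import *
rel([.4726,-.3144,.122],-99.07)"
```

```text
t 4.12 tcp [ 0.5174 -0.0272  0.1272] yaw -19.65 F [ 0.5  0.1 -0.2] open 0.0406 gf 50.7 | shift [-0.2855  0.0543  0.005 ] turn 1.386
```

Emit:
step_arm --grip '[255,255,255,255,255]' --pt "-0.05 0.01 0" --pt "-0.1 0.02 0" --pt "-0.15 0.03 0" --pt "-0.2 0.04 0" --pt "-0.25 0.048 0" --turn '[0.17,0.34,0.51,0.68,0.85]'

```text
time_s: 4.75
tool_pos: [0.475, -0.2799, 0.1226]
tcp_rot: [-0.0, 0.983, 0.185, -0.0]
force: [0.1, 0.9, -1.3]
opening: 0.0409
gripper_force: 50.7
```

```bash
python3 -c "
from h import *
rel([.4726,-.3144,.12],-99.07)"
```

```text
t 4.75 tcp [ 0.475  -0.2799  0.1226] yaw -68.68 F [ 0.1  0.9 -1.3] open 0.0409 gf 50.7 | shift [-0.0148  0.0312  0.0026] turn 0.53
```

Emit:
step_arm --grip '[255,255,255,255,255]' --pt "-0.005 0.01 0" --pt "-0.01 0.02 0" --pt "-0.015 0.031 0" --pt "-0.015 0.031 0" --pt "-0.015 0.031 0" --turn '[0.15,0.3,0.45,0.53,0.53]'

```text
time_s: 5.38
tool_pos: [0.4728, -0.3127, 0.1225]
tcp_rot: [-0.0, 0.997, -0.076, -0.001]
force: [0.2, 0.6, -0.8]
opening: 0.0407
gripper_force: 50.7
```

```bash
python3 -c "
from h import *
import cv2
rel([.4726,-.3144,.12],-99.07)
a=optics.snapshot('top')[:,:,::-1];b=optics.snapshot('scene')[:,:,::-1]
o=np.hstack([cv2.resize(a[145:225,285:365],(400,400),interpolation=2),cv2.resize(b[130:210,200:280],(400,400),interpolation=2)])
cv2.imwrite('pics/mouth.png',o)"
```

```text
t 5.38 tcp [ 0.4728 -0.3127  0.1225] yaw -98.69 F [ 0.2  0.6 -0.8] open 0.0407 gf 50.7 | shift [0.0001 0.0017 0.0025] turn 0.007
```

View pics/mouth.png

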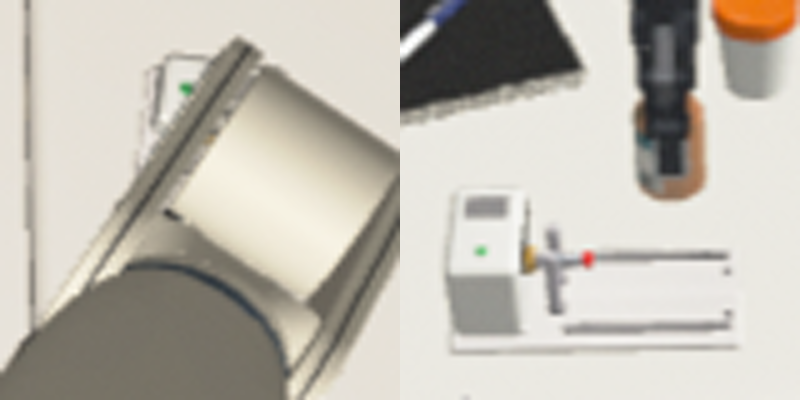

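```bash
cat > fit.py <<'E'
from h import *
from scipy.optimize import least_squares
f=lambda u,v:(195+(u+.5)/5-.5,145+(v+.5)/5-.5)
g=lambda u,v:(200+(u-400+.5)/5-.5,130+(v+.5)/5-.5)
T=[(-.074,.03,.012,585,322),(-.074,-.03,.012,684,335),(.03,.03,.012,607,170),(.03,-.03,.012,706,182),(.052,.04,.066,606,123),(.052,-.04,.066,722,138),(.098,.04,.066,622,54),(.098,-.04,.066,738,71),(.0135,0,.042,655,193)]
S=[(-.074,.03,.012,733,326),(.03,.03,.012,565,329),(-.074,-.03,.012,728,255),(.098,-.04,.066,455,187),(.052,-.04,.066,528,188),(.052,.04,.066,524,273),(.098,.04,.066,450,273),(-.08,.045,.008,738,346),(.013,0,.038,588,259)]
def W(p,q):
    c,s=np.cos(p[2]),np.sin(p[2]);return np.array([p[0]+c*q[0]-s*q[1],p[1]+s*q[0]+c*q[1],q[2]])
rt=lambda p:np.concatenate([proj("top",W(p,q))-f(*q[3:]) for q in T])
rs=lambda p:np.concatenate([proj("scene",W(p,q))-g(*q[3:]) for q in S])
for n,r in(("top",rt),("scene",rs),("both",lambda p:np.r_[rt(p),rs(p)])):
    s=least_squares(r,[.5,-.3,-.15],loss="soft_l1",x_scale=.01)
    print(n,s.x.round(4),np.degrees(s.x[2]).round(2),np.abs(s.fun).mean().round(2),"mouth",W(s.x,(-.036,0,.008)).round(4),"seat",W(s.x,(.0125,0,.008)).round(4))
E
python3 fit.py
```

```text
top [ 0.5134 -0.3214 -0.1531] -8.77 0.56 mouth [ 0.4778 -0.3159  0.008 ] seat [ 0.5258 -0.3233  0.008 ]
scene [ 0.5112 -0.3161 -0.1469] -8.42 0.49 mouth [ 0.4756 -0.3108  0.008 ] seat [ 0.5236 -0.3179  0.008 ]
both [ 0.5123 -0.3193 -0.1514] -8.68 0.71 mouth [ 0.4767 -0.3139  0.008 ] seat [ 0.5246 -0.3212  0.008 ]
```

```bash
python3 - <<'E'
from h import *
ax=np.array([.4728,-.3127])
th=np.linspace(0,2*np.pi,200)
p=np.array([proj("scene",[ax[0]+.021*np.cos(t),ax[1]+.021*np.sin(t),.0986]) for t in th])
q=np.array([proj("scene",[ax[0]+.021*np.cos(t),ax[1]+.021*np.sin(t),.14]) for t in th])
G=lambda P:(P+.5-[200,130])*5-.5+[400,0]
p,q=G(p),G(q);print("bottom max v",p[:,1].max(),"u range",p[:,0].min(),p[:,0].max(),"mid u",q[:,0].min(),q[:,0].max())
print("v px per mm y", (G(proj("scene",[.4728,-.3027,.0986]))-G(proj("scene",[.4728,-.3127,.0986])))/10)
E
```

```text
bottom max v 204.68687655325024 u range 636.2595294739408 706.6078885946272 mid u 632.9693674751554 705.0846998259735
v px per mm y [0.23929717 1.06003526]
```

Emit:
step_arm --grip '[255,255,255,255,255]' --pt "0 0.001 0.03" --pt "0 0.001 0.055" --pt "0 0.001 0.07" --pt "0 0.001 0.076" --pt "0 0.001 0.076" --turn '[0,0,0,0,0]'

```text
time_s: 6.1
tool_pos: [0.4734, -0.314, 0.0474]
tcp_rot: [-0.0, 0.997, -0.076, -0.0]
force: [-0.0, 0.1, -1.3]
opening: 0.041
gripper_force: 50.7
```

```bash
python3 -c "
from h import *
import cv2
rel([.4737,-.3137,.035],-98.7)
b=optics.snapshot('scene')[:,:,::-1]
cv2.imwrite('pics/low.png',cv2.resize(b[150:210,200:280],(800,600),interpolation=2))"
```

```text
t 6.1 tcp [ 0.4734 -0.314   0.0474] yaw -98.7 F [-0.   0.1 -1.3] open 0.041 gf 50.7 | shift [ 0.0003 -0.0003  0.0124] turn 0.0
```

View pics/low.png

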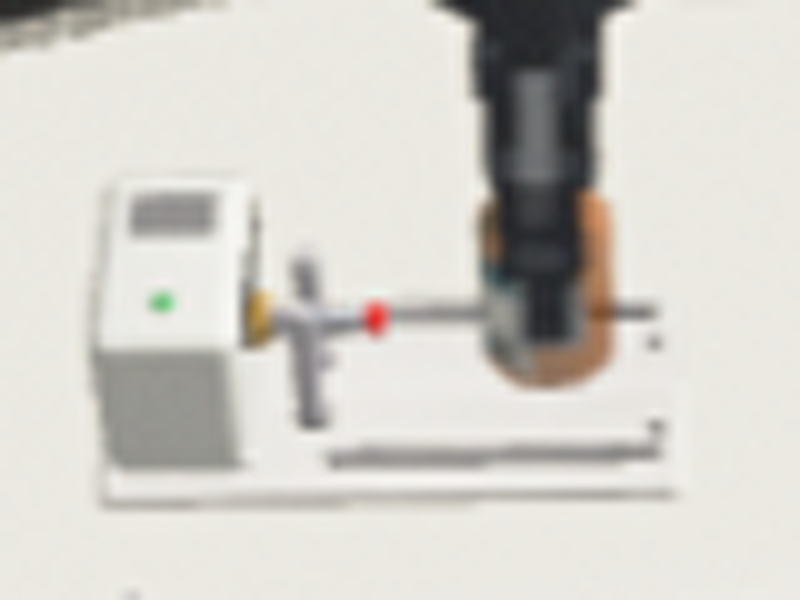

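```bash
python3 - <<'E'
from h import *
from scipy.optimize import least_squares
k=lambda u,v:(200+(u+.5)/10-.5,150+(v+.5)/10-.5)
def W(p,q):
    c,s=np.cos(p[2]),np.sin(p[2]);return np.array([p[0]+c*q[0]-s*q[1],p[1]+s*q[0]+c*q[1],q[2]])
S=[(-.074,.03,.012,658,452),(.03,.03,.012,332,459),(-.074,-.03,.012,655,312),(.098,-.04,.066,110,177),(.052,-.04,.066,258,179),(.052,.04,.066,240,348),(.098,.04,.066,97,348),(-.08,.045,.008,674,493),(.1,.045,.008,100,505),(.013,0,.038,376,319),(.035,.013,.009,312,422)]
r=lambda p:np.concatenate([proj("scene",W(p,q))-k(*q[3:]) for q in S])
s=least_squares(r,[.5,-.3,-.15],loss="soft_l1",x_scale=.01);p=s.x
print(p.round(4),r(p).reshape(-1,2).round(2).tolist())
th=np.linspace(0,2*np.pi,180)
for zb in(.0205,.0235,.0265):
    def e(a):
        P=np.array([proj("scene",[a[0]+.021*np.cos(t),a[1]+.021*np.sin(t),zb]) for t in th]); Q=P[:,1].max()
        M=np.array([proj("scene",[a[0]+.021*np.cos(t),a[1]+.021*np.sin(t),zb+.03]) for t in th])[:,0]
        return [Q-k(0,387)[1],(M.min()+M.max())/2-k(549,0)[0]]
    a=least_squares(e,[.47,-.31],x_scale=.01).x
    c,sn=np.cos(p[2]),np.sin(p[2]);d=a-p[:2];print(zb,a.round(4),"in bay frame",(c*d[0]+sn*d[1]).round(4),(-sn*d[0]+c*d[1]).round(4))
E
```

```text
[ 0.5119 -0.3156 -0.1469] [[0.74, -0.37], [-0.43, -0.44], [0.73, 0.7], [-0.58, -0.04], [-0.47, -0.48], [-0.12, -0.09], [-1.42, 0.19], [1.19, -0.2], [-0.33, -0.27], [0.49, 0.65], [0.25, 0.23]]Traceback (most recent call last):
  File "<stdin>", line 16, in <module>
    return func(*args, **kwargs)
    result = trf(vector_fun.fun, vector_fun.jac, x0, f0, J0, lb, ub, ftol, xtol,
                 gtol, max_nfev, x_scale, loss_function, tr_solver,
                 tr_options.copy(), verbose, callback=callback_wrapped)
    return trf_no_bounds(
        fun, jac, x0, f0, J0, ftol, xtol, gtol, max_nfev, x_scale,
        loss_function, tr_solver, tr_options, verbose, callback=callback)
    J = jac(x)
    self._update_jac()
    ~~~~~~~~~~~~~~~~^^
    self.J = self.jac_wrapped(xp_copy(self.x), f0=self.f)
             ~~~~~~~~~~~~~~~~^^^^^^^^^^^^^^^^^^^^^^^^^^^^
    J, dct = approx_derivative(
             ~~~~~~~~~~~~~~~~~^
        self.fun,
        ^^^^^^^^^
    ...<2 lines>...
        **self.finite_diff_options,
        ^^^^^^^^^^^^^^^^^^^^^^^^^^^
    )
    ^
    J, _nfev = _dense_difference(fun_wrapped, x0, f0, h,
               ~~~~~~~~~~~~~~~~~^^^^^^^^^^^^^^^^^^^^^^^^
                             use_one_sided, method,
                             ^^^^^^^^^^^^^^^^^^^^^^
                             mf)
                             ^^^
    df = [f_eval - f0 for f_eval in f_evals]
                                    ^^^^^^^
    f = np.atleast_1d(self.fun(x, *self.args, **self.kwargs))
                      ~~~~~~~~^^^^^^^^^^^^^^^^^^^^^^^^^^^^^^
    return np.atleast_1d(self.fun(x))
                         ~~~~~~~~^^^
    return self.f(x, *self.args, **self.kwargs)
           ~~~~~~^^^^^^^^^^^^^^^^^^^^^^^^^^^^^^
  File "<stdin>", line 14, in e
  File "h.py", line 8, in proj
    c=optics.get_calibration(n);p=c["camera_matrix"]@(c["R"]@np.array(X)+c["t"]);return p[:2]/p[2]
ValueError: time passes only in moves, steps and waits
```

```bash
sed -i 's/^def ray/import functools\ncal=functools.lru_cache(optics.get_calibration)\ndef ray/; s/c=optics.get_calibration(n)/c=cal(n)/' h.py; python3 - <<'E'
from h import *
from scipy.optimize import least_squares
k=lambda u,v:(200+(u+.5)/10-.5,150+(v+.5)/10-.5)
p=np.array([.5119,-.3156,-.1469])
th=np.linspace(0,2*np.pi,90)
for zb in(.0205,.0235,.0265):
    def e(a):
        P=np.array([proj("scene",[a[0]+.021*np.cos(t),a[1]+.021*np.sin(t),zb]) for t in th])
        M=np.array([proj("scene",[a[0]+.021*np.cos(t),a[1]+.021*np.sin(t),zb+.03]) for t in th])[:,0]
        return [P[:,1].max()-k(0,387)[1],(M.min()+M.max())/2-k(549,0)[0]]
    a=least_squares(e,[.47,-.31],x_scale=.01,diff_step=1e-3).x
    c,sn=np.cos(p[2]),np.sin(p[2]);d=a-p[:2];print(zb,a.round(4),"in bay frame",(c*d[0]+sn*d[1]).round(4),(-sn*d[0]+c*d[1]).round(4))
E
```

```text
0.0205 [ 0.4716 -0.3204] in bay frame -0.0392 -0.0107
0.0235 [ 0.472  -0.3172] in bay frame -0.0393 -0.0074
0.0265 [ 0.4723 -0.3139] in bay frame -0.0394 -0.0041
```

Emit:
step_arm --grip '[255,255,255,255,255]' --pt "0 -0.003 0" --pt "0 -0.003 0.006" --pt "0 -0.003 0.01" --pt "0 -0.003 0.012" --pt "0 -0.003 0.012" --turn '[0,0,0,0,0]'

```text
time_s: 6.78
tool_pos: [0.4735, -0.3109, 0.0351]
tcp_rot: [-0.0, 0.997, -0.076, -0.0]
force: [0.3, 0.2, -0.3]
opening: 0.0403
gripper_force: 50.7
```

Emit:
step_arm --grip '[255,255,255,255]' --pt "0 0 0.001" --pt "0 0 0.002" --pt "0 0 0.003" --pt "0 0 0.003" --turn '[0,0,0,0]'

```text
time_s: 7.28
tool_pos: [0.4737, -0.311, 0.0323]
tcp_rot: [-0.0, 0.997, -0.076, -0.0]
force: [0.9, -0.1, -0.9]
opening: 0.0406
gripper_force: 50.7
```

Emit:
step_arm --grip '[255,255]' --pt "0 0 0.001" --pt "0 0 0.001" --turn '[0,0]'

```text
time_s: 7.52
tool_pos: [0.4738, -0.311, 0.0319]
tcp_rot: [0.0, 0.997, -0.076, 0.0]
force: [-1.8, 0.7, 5.6]
opening: 0.0409
gripper_force: 51.5
```

Emit:
step_arm --grip '[255,255]' --pt "0 0 0.001" --pt "0 0 0.001" --turn '[0,0]'

```text
time_s: 7.78
tool_pos: [0.4738, -0.3111, 0.0319]
tcp_rot: [0.0, 0.997, -0.076, 0.0]
force: [-3.7, 4.0, 16.7]
opening: 0.041
gripper_force: 52.6
```

```bash
python3 -c "
from h import *
import cv2
rel([.4737,-.3137,.0315],-98.7)
b=optics.snapshot('scene')[:,:,::-1]
cv2.imwrite('pics/floor.png',cv2.resize(b[150:210,200:280],(800,600),interpolation=2))"
```

```text
t 7.78 tcp [ 0.4738 -0.3111  0.0319] yaw -98.72 F [-3.7  4.  16.7] open 0.041 gf 52.6 | shift [0.0003 0.0026 0.0004] turn -0.0
```

View pics/floor.png

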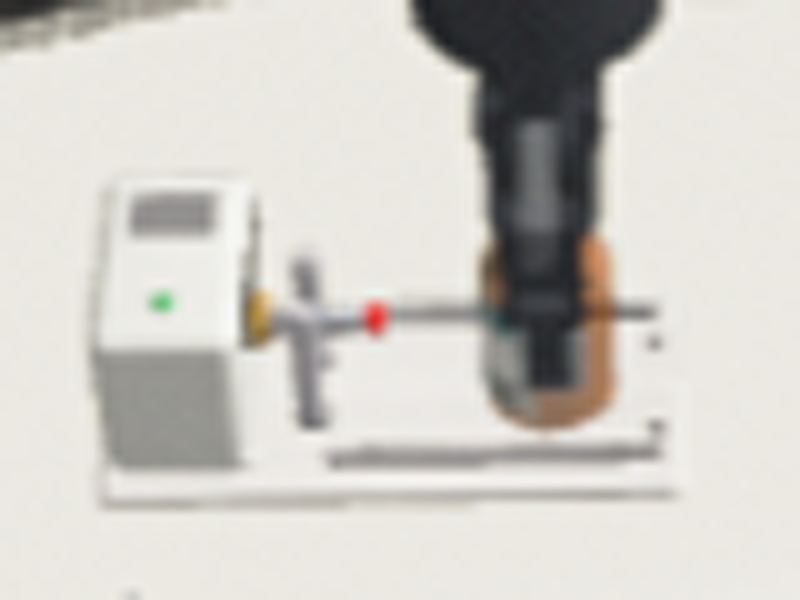

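```bash
python3 - <<'E'
from h import *
k=lambda u,v:(200+(u+.5)/10-.5,150+(v+.5)/10-.5)
p=np.array([.5119,-.3156,-.1469]);c,s=np.cos(p[2]),np.sin(p[2])
def B(u,v,z):
    d=ray("scene",*k(u,v),z)[:2]-p[:2];return np.round([1e3*(c*d[0]+s*d[1]),1e3*(-s*d[0]+c*d[1])],1)
print("near stripe top/bot edge",B(549,446,.013),B(549,464,.013),B(549,464,.008))
print("far stripe",B(450,305,.013),B(450,322,.008))
print("plate near edge",B(549,496,.008),B(549,496,0))
print("bottle bottom front",B(549,430,.008))
print("tip ctr",B(376,319,.038),"tip x",B(362,319,.038))
print("post bases",B(312,424,.008),"post tops",B(305,253,.054),B(312,330,.054))
print("housing top corners",B(110,177,.066),B(258,179,.066),B(240,348,.066),B(97,348,.066))
print("screws",B(655,342,.008),B(656,427,.008))
E
```

```text
near stripe top/bot edge [-38.1  29. ] [-38.1  37.1] [-37.9  31.8]
far stripe [ -6.2 -37.4] [ -6.  -34.9]
plate near edge [-38.  46.] [-37.7  37.8]
bottle bottom front [-37.9  16.5]
tip ctr [14.6 -3.1] tip x [19.  -3.2]
post bases [35.9 11.7] post tops [ 35.9 -16.2] [32.2 19.5]
housing top corners [ 96.2 -39.8] [ 50.5 -37.7] [51.7 40.4] [93.9 39.3]
screws [-71.5 -23.6] [-71.2  16. ]
```

The bottle stands on the bay floor, bottom at crop (549,430), between the rails and about 1 mm from centre. The red tip is at (376,319), well clear. I'll raise it a hair, shift 1 mm and slide.

Emit:
step_arm --grip '[255,255,255,255,255]' --pt "0 0 -0.002" --pt "0.004 -0.001 -0.002" --pt "0.008 -0.001 -0.002" --pt "0.012 -0.001 -0.002" --pt "0.012 -0.001 -0.002" --turn '[0,0,0,0,0]' --grip_force 60

```text
time_s: 8.45
tool_pos: [0.4861, -0.3119, 0.0321]
tcp_rot: [0.0, 0.997, -0.076, 0.0]
force: [-0.0, 0.2, -1.2]
opening: 0.0405
gripper_force: 60.5
```

Emit:
step_arm --grip '[255,255,255,255,255]' --pt "0.004 0 0" --pt "0.008 0 0" --pt "0.012 0 0" --pt "0.016 0 0" --pt "0.016 0 0" --turn '[0,0,0,0,0]'

```text
time_s: 9.07
tool_pos: [0.5019, -0.3144, 0.0324]
tcp_rot: [0.0, 0.997, -0.076, 0.0]
force: [0.5, 0.2, -1.2]
opening: 0.0405
gripper_force: 60.5
```

Emit:
step_arm --grip '[255,255,255]' --pt "0.002 0 0" --pt "0.004 0 0" --pt "0.004 0 0" --turn '[0,0,0]'

```text
time_s: 9.45
tool_pos: [0.5049, -0.3146, 0.0322]
tcp_rot: [-0.0, 0.997, -0.076, -0.001]
force: [-3.0, 0.6, 2.4]
opening: 0.0407
gripper_force: 60.5
```

Emit:
step_arm --grip '[255,255,255,255]' --pt "0.002 0 0" --pt "0.004 0 0" --pt "0.006 0 0" --pt "0.006 0 0" --turn '[0,0,0,0]'

```text
time_s: 9.95
tool_pos: [0.5113, -0.3156, 0.0321]
tcp_rot: [-0.0, 0.997, -0.076, -0.0]
force: [-4.4, 2.3, 0.3]
opening: 0.0403
gripper_force: 60.4
```

Emit:
step_arm --grip '[255,255,255,255,255]' --pt "0.002 0 0" --pt "0.005 0 0" --pt "0.008 0 0" --pt "0.01 0 0" --pt "0.01 0 0" --turn '[0,0,0,0,0]'

```text
time_s: 10.58
tool_pos: [0.5207, -0.317, 0.0321]
tcp_rot: [-0.0, 0.997, -0.076, -0.001]
force: [-6.5, 0.8, 2.3]
opening: 0.0407
gripper_force: 60.4
```

Emit:
step_arm --grip '[255,255,255]' --pt "0.001 0 0" --pt "0.002 0 0" --pt "0.002 0 0" --turn '[0,0,0]'

```text
time_s: 10.95
tool_pos: [0.5226, -0.3173, 0.0321]
tcp_rot: [-0.0, 0.997, -0.076, -0.001]
force: [-7.0, 1.2, 2.3]
opening: 0.0406
gripper_force: 60.4
```

Emit:
step_arm --grip '[255,255,255]' --pt "0.001 0 0" --pt "0.0015 0 0" --pt "0.0015 0 0" --turn '[0,0,0]'

```text
time_s: 11.32
tool_pos: [0.5232, -0.3173, 0.0321]
tcp_rot: [-0.001, 0.997, -0.076, -0.002]
force: [-9.1, 0.3, 3.4]
opening: 0.0403
gripper_force: 60.4
```

Emit:
step_arm --grip '[255,255,255]' --pt "0.0005 0 0" --pt "0.001 0 0" --pt "0.001 0 0" --turn '[0,0,0]'

```text
time_s: 11.7
tool_pos: [0.5233, -0.3173, 0.0321]
tcp_rot: [-0.001, 0.997, -0.076, -0.002]
force: [-13.3, 0.4, 6.8]
opening: 0.0403
gripper_force: 60.6
```

It has touched at least one post: the TCP has stopped at x≈0.5233, with about 6 N above the spring force. I'll probe sideways to make sure both posts touch.

Emit:
step_arm --grip '[255,255,255]' --pt "0 0.0005 -0.0005" --pt "0 0.001 -0.0005" --pt "0 0.001 -0.0005" --turn '[0,0,0]'

```text
time_s: 12.08
tool_pos: [0.5232, -0.3174, 0.0322]
tcp_rot: [-0.001, 0.997, -0.076, -0.003]
force: [-10.4, 3.9, 3.7]
opening: 0.0408
gripper_force: 60.5
```

```bash
python3 -c "
from h import *
rel([.5233,-.3173,.032],-98.7);s=arm.sense();print(s['tool_pos']*1e3,s['wrist_torque'])"
```

```text
t 12.07 tcp [ 0.5232 -0.3174  0.0322] yaw -98.71 F [-10.4   3.9   3.7] open 0.0408 gf 60.5 | shift [ 0.0001 -0.0001  0.0001] turn -0.0
[ 523.19132414 -317.406559     32.15009426] [0.65995675 1.62599783 0.06690922]
```

Emit:
step_arm --grip '[255,255,255]' --pt "0 0.0005 0" --pt "0 0.001 0" --pt "0 0.001 0" --turn '[0,0,0]'

```text
time_s: 12.45
tool_pos: [0.5232, -0.3179, 0.0321]
tcp_rot: [-0.002, 0.997, -0.076, -0.003]
force: [-9.0, 6.8, 4.3]
opening: 0.0408
gripper_force: 60.6
```

```bash
python3 -c "
from h import *
rel([.5233,-.3173,.032],-98.7);s=arm.sense();print(s['tool_pos']*1e3,s['wrist_torque'])"
```

```text
t 12.45 tcp [ 0.5232 -0.3179  0.0321] yaw -98.71 F [-9.   6.8  4.3] open 0.0408 gf 60.6 | shift [-0.     -0.0006  0.0001] turn -0.0
[ 523.23875218 -317.87751026   32.1354029 ] [1.15614049 1.41672679 0.11962633]
```

Sideways motion was resisted both ways, so both posts are touching. I'll go back to the balanced position and press firmly.

Emit:
step_arm --grip '[255,255,255,255]' --pt "0 -0.0008 0" --pt "0 -0.0015 0" --pt "0.001 -0.0015 0" --pt "0.001 -0.0015 0" --turn '[0,0,0,0]'

```text
time_s: 12.95
tool_pos: [0.5233, -0.3178, 0.0321]
tcp_rot: [-0.001, 0.997, -0.076, -0.003]
force: [-15.1, -0.2, 4.5]
opening: 0.0405
gripper_force: 60.6
```

```bash
python3 -c "
from h import *
import cv2
rel([.5233,-.3173,.032],-98.7);s=arm.sense();print(s['tool_pos']*1e3,s['wrist_torque'])
b=optics.snapshot('scene')[:,:,::-1]
cv2.imwrite('pics/seat.png',cv2.resize(b[150:210,200:280],(800,600),interpolation=2))"
```

```text
t 12.95 tcp [ 0.5233 -0.3178  0.0321] yaw -98.7 F [-15.1  -0.2   4.5] open 0.0405 gf 60.6 | shift [-0.0001 -0.0005  0.0001] turn -0.0
[ 523.34991737 -317.76446158   32.14124853] [-0.01681458  2.27167318  0.01321983]
```

View pics/seat.png

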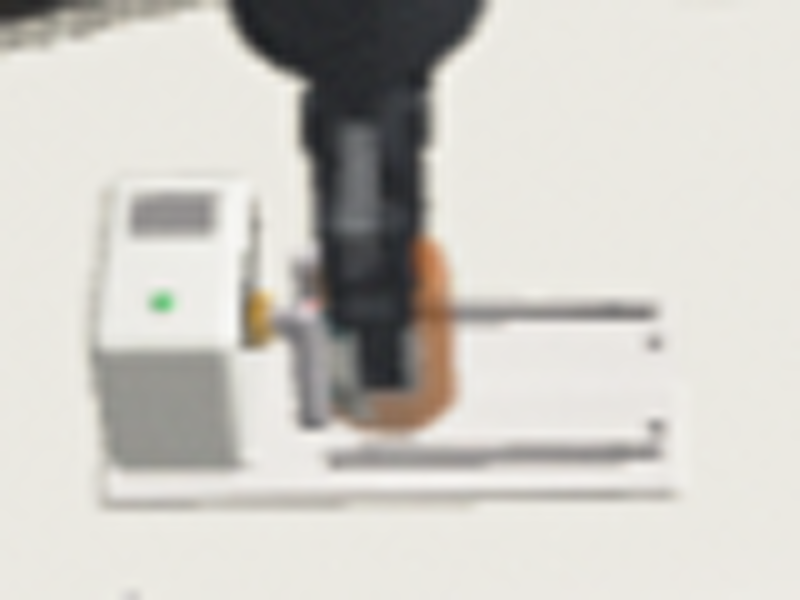

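The bottle is at the posts, bottom at crop (392,432), and the red tip is pushed in behind the near post. I'll trim the small sideways load and let it settle.

Emit:
step_arm --grip '[255,255,255,255,255]' --pt "0.0005 0.0006 0" --pt "0.0005 0.0006 0" --pt "0.0005 0.0006 0" --pt "0.0005 0.0006 0" --pt "0.0005 0.0006 0" --turn '[0,0,0,0,0]'

```text
time_s: 13.62
tool_pos: [0.5233, -0.3178, 0.0321]
tcp_rot: [-0.001, 0.997, -0.076, -0.004]
force: [-15.2, 2.5, 6.8]
opening: 0.041
gripper_force: 60.9
```

```bash
python3 -c "
from station import finish_job
print(finish_job())"
```

```text
the job is handed in; nothing more can be done
None
```

The amber bottle is in the bay, still gripped at about 60 N and standing on the floor, pressed against the posts with about 8 N beyond the plunger's spring; contact with both posts was judged from sideways force probes, and the job is handed in at about 14 s.

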